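# Put the tape measure away in the lidded tool box

### The arm

A 6-joint arm with a two-finger parallel gripper is mounted at the origin on a cart in front of the work surface, level with it; the furniture and walls round the work are solid. World frame = base frame: x ahead of the robot, y to its left, z up, the work surface at z = 0. Lengths are in m, angles in degrees, forces in N, time in s.
With the tool pointing down it reaches from about 0.375 to 0.9 m from the base axis. Payload 3.1 kg.
Tool frame: the origin (TCP) lies between the finger pads; the fingertips stand 11 mm ahead of it and the grasp point (between the pads) lies 8 mm behind it; z points along the fingers, y is the line along which they close (so a half turn about z gives the same grasp; the last joint's range is limited). The gripper opens to 87 mm and grips with 3 to 60 N. Pads are 19 mm wide; open, the fingers measure 117 mm over their backs; the gripper's body (75 mm by 190 mm) begins 51 mm behind the grasp point.
Start: joints at [-84.483, 30.224, 82.088, -0, 67.689, -10.227], TCP at [0.17, -0.602, 0.234] pointing down, gripper open.
Joint ranges: [-176.69, 176.69], [-43.24, 126.21], [12.49, 139.97], [-82, 262], [0, 151.66], [-163.58, 163.58]. Speed limits (degrees/s): [159.86, 159.86, 180, 180, 180, 180].

### API

Orientations are given as a 3x3 rotation matrix whose columns are the frame's x, y, z axes.
In Python, from rig import bot, viewer, workorder, nets gives the robot as it stands. The module is installed in compiled form; this text tells all that it offers.
- The arm moves only by the tool move_arm, never from a script. Its argument "increments" is a list of rows, each a list of 7 numbers: the shift along the tool's x, y, z normalised to -1 to 1, where 1 is 0.3 m, then the turn, a rotation vector about the tool's x, y, z normalised to -1 to 1, where 1 is pi rad, then the opening, from 0 (shut) to 1 (fully open). In form: [[tx, ty, tz, wx, wy, wz, grip], ...]. A call has 1 to 10 rows; each row is the pose to reach, as a shift and turn from the pose commanded when the call began, along the tool's axes at that moment, turning the shorter way round; what a row does not reach only later rows make up. A row lasts 1/12 s, in which the tool goes at most 41.7 mm and 7.16 degrees, less where a joint would pass 70% of its speed; a pose out of reach is approached as far as the arm can. A call with a number of a shift or a turn outside -1 to 1 is refused whole. A call with a gripper value outside its range is refused whole. The fingers move at their own pace and stop on an object; the grip force is fixed at half the most. Time passes only in rows, so rows that repeat a pose let the fingers close. It gives the time, the measured TCP pose, the force, the opening and the grip force at its end, in the units of the state.
- bot.read_state(): the state, without advancing time (a new reading comes with each control period).
- viewer.capture(name): name is "scene" or "top" or "wrist"; returns a dict with "image" (400x640x3 uint8, blue, green, red), "K" (3x3 intrinsics, pixels), "eye" and "orientation" of the camera in the world. Camera axes: x right, y up, looking along -z (the intrinsics and any distortion apply to the point x, -y, -z); pixel columns grow to the right and rows downward; lengths in m; the calibration is good to about 2 mm. A picture is of the moment at which its call begins. There is no depth.
- workorder.hand_in(): hands the job in; it is judged then, once.
Trained networks look in the newest picture that a camera, given by its name, has taken for a name from the list of things; names that differ only in an ending like _2 or _b are one class to them, and where a whole thing is asked for, a point or a joint stands for the part that bears it (a point fixed in the world has none). Each returns a list of dicts, best first, with "conf" (0 to 1); they miss things now and then, are a little off and sometimes report something else, mostly with a low value. They report only what shows in the picture. A call takes as long as a camera call. They do not tell look-alikes from the thing itself.
- nets.find_in(camera, thing): "location" ([column, row] in pixels, amid what is visible of it).
The state is a dict: "time_s": time; "joint_positions": joint angles; "qvel": joint speeds; "tau": joint torques, N m; "position": TCP position; "tcp_rot": TCP orientation; "force": force on the tool from outside, world axes, zero at the start; "moment": the same for the moment, N m; "opening": opening from 0.0 (shut) to 1.0 (fully open); "grasp_force": force on a finger pad.
Only numpy, scipy, OpenCV 4.12 (cv2) and the standard library are available. Lean on these libraries where they do the work, as an engineer would, in place of code of your own. Each camera call takes 0.05 s, during which the arm holds its last target. There are 200 camera calls.

### The job

The tape measure standing nearest the wooden tool box with the lid belongs in that box's rear bay. Raise the lid by its front bar, push the knee of its folding stay through straight until it locks against its stop, and only then stand the tape measure upright in the rear bay and let go. Finally pull the knee back out, lower the lid in hand without letting it fall, so that it is fully shut, and leave the hole saw, the wood offcut and the small spanner in the box where they are.

Things in the scene. Friction and masses are not known exactly. Their poses are not given: they have to be found in the camera images.
- hinge_line (a point): Centre of the lid's hinge line, 82 mm up, on the rear top edge of the fixed wooden tool box (210 x by 260 y by 80 mm high; walls 8, floor 6). Axes are the box's: x from front to rear (away from the robot), y left along the hinge, z up. A 6 mm divider, 46 mm high, 131 mm in front of this point, parts the rear bay from the front bay. The stay is on the box's right (-y) outside.
- bay (a point): Middle of the floor of the rear bay, 6 mm above the bench, 68 mm in front of the hinge line, axes of the box. The bay is 120 mm (x) by 244 mm (y) inside. Even with the lid up, the lid slopes over the bay, so the tool must come in tilted, its body leaning towards the front of the box; the 85 mm length of the tape measure then goes along x.
- lid_bar (a point): Middle of the round steel pull bar of the lid: 12 mm thick, parallel to the hinge (y), 253 mm from it and 3 mm above it when shut, 37 mm clear of the lid's front edge, 100 mm free between its two arms. It can turn between the fingers as the lid swings. Axes turn with the lid.
- chest_lid (a joint): Lid angle, rad: 0 shut, 1.19 (68 degrees) fully up, where the straight stay stops it. The lid weighs 0.3 kg; hinge friction (0.16 N m) keeps it up by itself above about 1.0 rad; lower down it may fall shut when let go.
- stay_knee (a joint): Knee of the two-bar folding stay, rad: 0 folded (lid shut), 2.765 straight, 2.905 past straight on its stop = locked. It swings up from the front as the lid rises. With the lid up, push it to the rear and down, square to the bars, through straight by about 6 mm onto its stop to lock; pull it to the front and up to break. A few N move it; it does not lock by itself.
- knee_knob (a point): Middle of the grip pin at the knee, 13 mm thick, 44 mm long, pointing out to -y, a 20 mm button at its end; this point is 18 mm from the stay's outer bar, 30 mm outside the box wall. The pin is on the lower bar, 80 mm from a pivot on the box 120 mm in front of and 30 mm below the hinge line; the upper bar (80 mm) ends on the lid 120 mm from the hinge.
- tape_center (a point): Centre of the case of the loose tape measure, standing on the bench: case 36 mm thick (own x), 71 mm long (own y) and 65 mm high (own z); the tape end sticks out 14 mm more at the foot, at -y (length 85). This point is 32 mm above its foot. Grasp it across its thickness. It leans by about 4 degrees at rest. 0.2 to 0.3 kg.
- hole_saw: Loose hole saw, a 54 mm cup 70 mm high, standing left at the back; leave it. Origin under its middle.
- wood_offcut: Loose wood offcut 55 x 85 x 30 mm beside the box; leave it. Origin under its middle.
- small_spanner: Loose small spanner, 138 x 27 x 5 mm, lying in the front bay of the box; leave it there. Origin under its middle.
Mind the look-alikes: they are no part of the job. What is shaped like the part that bears tape_center but pink or purple is not meant.

How it is judged:
By the outcome, as a careful person would: the job done as asked, in the order asked, and still so for the second after the job is handed in, with the robot touching nothing.
It also fails if it takes over 72 s, if anything falls off the work surface, if the arm or the gripper's body presses on something with over 40 N, if the wrist force passes 120 N, or if a joint passes its speed limit or range.

## Working session

There is one attempt and no reset: what is moved stays moved. The work goes in short steps, Python scripts to look and compute and a tool call to move; the robot and the scene stay as the last step left them, time stands still between calls to the robot, and variables do not carry over. Pictures are saved under pics/ and viewed, at most 10 in all, crops included, and the job is handed in when it is done.

Besides the shell and the picture viewer there is one more tool, called after ">>>" as name(argument=value, ...) on one line, values as JSON. move_arm: Moves the arm, as the interface text tells. Its arguments: {"type":"object","properties":{"increments":{"type":"array"}},"required":["increments"]}

```bash
mkdir -p pics
cat > h.py <<'E'
import numpy as np, cv2
from rig import bot, viewer, workorder, nets
def cap(n):
    return viewer.capture(n)
def proj(c,P):
    R=np.array(c["orientation"]);p=R.T@(np.array(P,float)-c["eye"]);p=np.array([p[0],-p[1],-p[2]]);q=np.array(c["K"])@p
    return q[:2]/q[2]
def ray(c,uv):
    d=np.linalg.inv(np.array(c["K"]))@[uv[0],uv[1],1.];d=np.array([d[0],-d[1],-d[2]])
    return np.array(c["eye"]),np.array(c["orientation"])@d
def onz(c,uv,z):
    e,d=ray(c,uv);return e+d*(z-e[2])/d[2]
E
python3 - <<'E'
from h import *
for n in ("scene","top"):
    c=cap(n);cv2.imwrite(f"pics/{n}0.png",c["image"]);print(n,c["eye"],c["K"],[k for k in c])
    for t in ("hinge_line","lid_bar","knee_knob","tape_center","hole_saw","wood_offcut","small_spanner","chest_lid"):
        try:r=nets.find_in(n,t)
        except Exception as e:print(t,e);continue
        for d in r[:4]:print(t,d["conf"],np.round(d["location"]),np.round(onz(c,d["location"],.03),3))
print(bot.read_state())
E
```

```text
scene [0.03768517 0.62823106 0.53634357] [[377.30868141   0.         315.13821201]
 [  0.         377.30868141 196.90416746]
 [  0.           0.           1.        ]] ['image', 'K', 'eye', 'orientation']
hinge_line 0.64 [323. 194.] [0.618 0.022 0.03 ]
lid_bar 0.95 [325. 182.] [ 0.658 -0.026  0.03 ]
tape_center 0.81 [346. 309.] [0.324 0.276 0.03 ]
tape_center 0.74 [289. 272.] [0.466 0.281 0.03 ]
tape_center 0.55 [252. 318.] [0.428 0.4   0.03 ]
hole_saw 0.55 [178. 250.] [0.688 0.397 0.03 ]
wood_offcut 0.75 [246. 243.] [0.601 0.284 0.03 ]
wood_offcut 0.55 [328. 184.] [ 0.646 -0.025  0.03 ]
chest_lid 0.88 [323. 180.] [ 0.67  -0.032  0.03 ]
chest_lid 0.46 [321. 195.] [0.619 0.029 0.03 ]
top [0.40848092 0.13794256 0.99585961] [[405.17702279   0.         316.23728598]
 [  0.         405.17702279 197.75825441]
 [  0.           0.           1.        ]] ['image', 'K', 'eye', 'orientation']
hinge_line 0.6 [358. 166.] [0.598 0.023 0.03 ]
lid_bar 0.6 [357. 157.] [0.618 0.025 0.03 ]
knee_knob 0.8 [415. 205.] [ 0.504 -0.113  0.03 ]
tape_center 0.79 [252. 217.] [0.47  0.277 0.03 ]
tape_center 0.66
[... 322 characters left out ...]
919361e-05,
        6.76880894e+01, -1.02263579e+01]), 'qvel': array([-0.05999535, -0.05619822, -0.00078424, -0.05251101,  0.016792  ,
        0.00774166]), 'tau': array([-1.20932604e-03, -4.40003514e+01, -1.76987654e+01,  6.33538817e-02,
        5.02804702e-02, -2.02588478e-05]), 'position': array([ 0.16963458, -0.60155191,  0.23357774]), 'tcp_rot': array([[ 9.62479911e-01,  2.71352945e-01,  7.42260057e-06],
       [ 2.71352945e-01, -9.62479907e-01, -8.54399589e-05],
       [-1.60402806e-05,  8.42483886e-05, -9.99999996e-01]]), 'force': array([-0.1661819 , -1.10962386, -0.11090166]), 'moment': array([ 0.00725304, -0.01017851, -0.01884124]), 'grasp_force': 0.0, 'opening': 0.9936335393434232}
```

View pics/scene0.png

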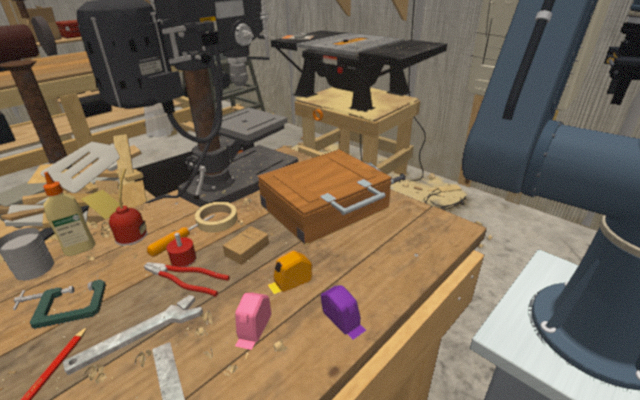

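Run:
```python
import cv2
a=cv2.imread("pics/top0.png")[90:310,170:440]
cv2.imwrite("pics/topcrop.png",cv2.resize(a,None,fx=2.7,fy=2.7,interpolation=cv2.INTER_CUBIC))
```

```text
(no output)
```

View pics/topcrop.png

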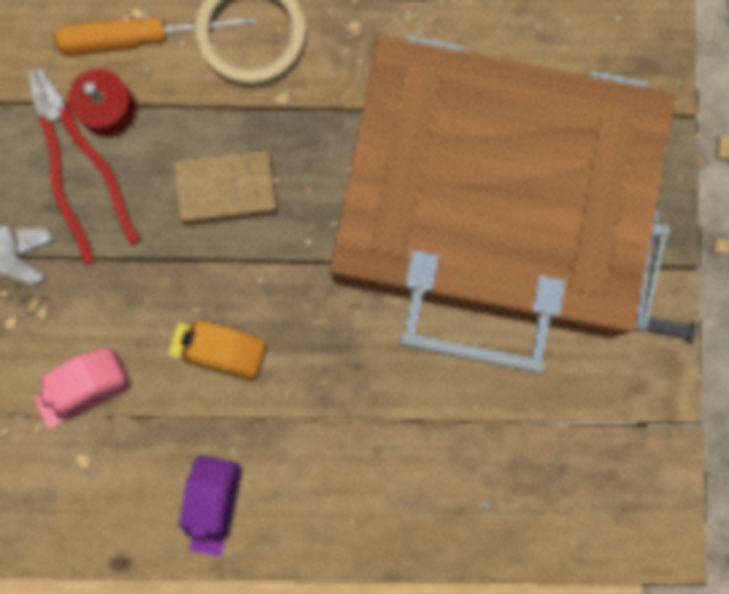

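Candidates (scene pixels): orange tape (289,272), pink (252,318), purple (346,309). Pink and purple are excluded by the description, so it is the orange one, also nearest the box; hook end (yellow) points left at crop (178,341). Box with lid shut, bar at crop (408,341)–(541,367), knob at crop (690,331).

```bash
cat >> h.py <<'E'
from scipy.spatial.transform import Rotation as Ro
from scipy.optimize import least_squares
def rz(a): return Ro.from_euler('z',a).as_matrix()
def inc(Rt,pt,s=None):
    s=s or bot.read_state(); R=s["tcp_rot"];t=R.T@(np.array(pt)-s["position"])/.3
    w=Ro.from_matrix(R.T@Rt).as_rotvec()/np.pi
    print("inc",np.round(t,3),np.round(w,3),"rows>=",round(max(np.linalg.norm(t)*.3/.0417,np.linalg.norm(w)*180/7.16),1))
E
python3 - <<'E'
from h import *
T=cap("top");S=cap("scene")
cr=lambda x,y:np.array([170+x/2.7,90+y/2.7])
B=[]  # (cam, local pt, pixel)
B+=[(T,(-.253,.056,.003),cr(409,341)),(T,(-.253,-.056,.003),cr(541,366))]
B+=[(T,(0.0,.130,.010),cr(378,37)),(T,(0.,-.130,.010),cr(674,92))]
B+=[(S,(-.253,.056,.003),(333,208)),(S,(-.253,-.056,.003),(386,190))]
def f(p):
    return np.concatenate([proj(c,np.array([p[0],p[1],.082])+rz(p[2])@l)-uv for c,l,uv in B])
r=least_squares(f,[.72,.03,-.17]);p=r.x;print("hinge",p[:2],np.degrees(p[2]));print(np.round(r.fun.reshape(-1,2),1))
# orange segmentation
def seg(c):
    h=cv2.cvtColor(c["image"],cv2.COLOR_BGR2HSV);m=cv2.inRange(h,(10,170,140),(32,255,255))
    n,l,st,ce=cv2.connectedComponentsWithStats(m);return l,st,ce
for c,g in((T,(252,217)),(S,(291,272))):
    l,st,ce=seg(c);k=[i for i in range(1,len(ce)) if st[i,4]>30];print([(np.round(ce[i]),st[i,4]) for i in k])
    k=min(k,key=lambda i:np.hypot(*(ce[i]-g)));pts=np.argwhere(l==k)[:,::-1].astype(np.float32);print(cv2.minAreaRect(pts))
# tape fit: silhouette of box hull in both cams
def hull(c,q):
    loc=[(sx*.018,sy*.0355,z) for sx in(-1,1) for sy in(-1,1) for z in(0,.065)]
    loc=[(x,y,z) for x,y,z in loc]+[(sx*.008,-.0495,.001) for sx in(-1,1)]
    return np.array([proj(c,np.array([q[0],q[1],0])+rz(q[2])@l_) for l_ in loc],np.float32)
masks={}
for n,c,g in(("t",T,(252,217)),("s",S,(291,272))):
    l,st,ce=seg(c);k=[i for i in range(1,len(ce)) if st[i,4]>30];k=min(k,key=lambda i:np.hypot(*(ce[i]-g)));masks[n]=(l==k)
def cost(q):
    s=0
    for n,c in(("t",T),("s",S)):
        m=np.zeros((1600,2560),np.uint8);H=cv2.convexHull(hull(c,q)*4);cv2.fillConvexPoly(m,H.astype(np.int32),255)
        m=cv2.resize(m,(640,400),interpolation=cv2.INTER_AREA)/255.;s+=np.abs(m-masks[n]).sum()
    return s
from scipy.optimize import minimize
best=min((minimize(cost,[.465,.277,a],method="Nelder-Mead",options=dict(initial_simplex=[[.465,.277,a],[.475,.277,a],[.465,.285,a],[.465,.277,a+.2]])) for a in(np.pi-.1,np.pi-.3,np.pi+.1)),key=lambda r:r.fun)
print("tape",best.x,np.degrees(best.x[2]),best.fun)
# overlay
q=best.x
for n,c in(("t",T),("s",S)):
    im=cv2.resize(c["image"],None,fx=3,fy=3,interpolation=cv2.INTER_CUBIC);P=lambda l:tuple(np.int32(3*proj(c,np.array([p[0],p[1],.082])+rz(p[2])@l)+1))
    for z in(-.082,0):
        for a,b in(((0,.13),(0,-.13)),((0,-.13),(-.21,-.13)),((-.21,-.13),(-.21,.13)),((-.21,.13),(0,.13))):
            cv2.line(im,P((*a,z)),P((*b,z)),(255,255,0),1)
    cv2.line(im,P((-.253,-.056,.003)),P((-.253,.056,.003)),(0,0,255),1)
    k=(-.12+.08*np.cos(np.radians(180)),-.16,-.03);cv2.circle(im,P(k),3,(0,255,0),-1)
    cv2.polylines(im,[cv2.convexHull(hull(c,q)*3+1).astype(np.int32)],True,(255,0,255),1)
    im=im[290:720,550:1290] if n=="t" else im[430:930,700:1200];cv2.imwrite(f"pics/ov_{n}.png",im)
E
python3 -c "
import cv2,numpy as np
a=cv2.imread('pics/ov_t.png');b=cv2.imread('pics/ov_s.png')
cv2.imwrite('pics/ov.png',np.hstack([cv2.resize(a,(440,256)).copy() if 0 else cv2.copyMakeBorder(cv2.resize(a,None,fx=.55,fy=.55),0,300,0,0,0)[:400],cv2.resize(b,(390,400))]))"
```

```text
hinge [0.71201177 0.01295144] -10.592236194657797
[[-0.9 -1.6]
 [-1.  -1.1]
 [ 0.5 -2.9]
 [ 1.6 -1.3]
 [ 9.5  3.6]
 [-5.1  5.2]]
[(array([209., 102.]), np.int32(319)), (array([ 41., 114.]), np.int32(291)), (array([253., 219.]), np.int32(387))]
((253.03775024414062, 218.86793518066406), (27.472108840942383, 14.834939002990723), 15.945395469665527)
[(array([321., 179.]), np.int32(2161)), (array([ 50., 185.]), np.int32(96)), (array([165., 241.]), np.int32(333)), (array([289., 264.]), np.int32(491)), (array([275., 287.]), np.int32(90))]
((288.45123291015625, 264.9390563964844), (23.89458656311035, 37.950225830078125), 51.34019088745117)
tape [0.47029745 0.26698861 3.57884403] 205.05265818712888 1255.9372549019606
```

View pics/ov.png

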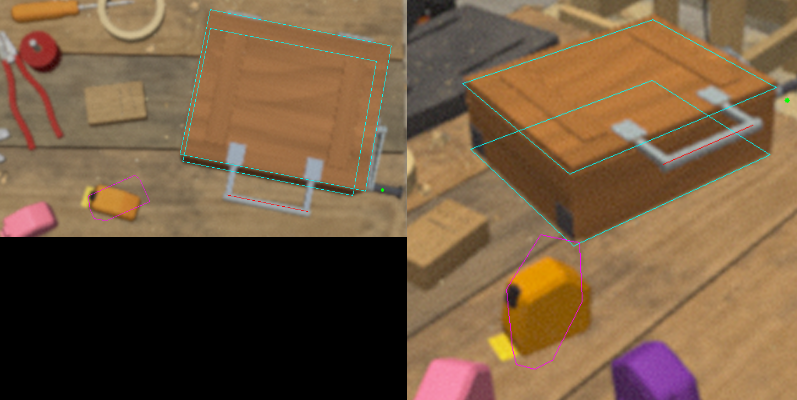

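```bash
cat > tf.py <<'E'
from h import *
T=cap("top");S=cap("scene")
cr=lambda x,y:np.array([170+x/2.7,90+y/2.7])
B=[(T,(-.253,.056,.003),cr(409,341)),(T,(-.253,-.056,.003),cr(541,366)),(T,(0.0,.130,.006),cr(378,37)),(T,(0.,-.130,.006),cr(674,92)),
(S,(-.253,.056,.003),(343,214)),(S,(-.253,-.056,.003),(384.2,196)),(S,(-.202,.13,-.082),(306,247))]
def f(p): return np.concatenate([proj(c,np.array([p[0],p[1],.082])+rz(p[2])@l)-uv for c,l,uv in B])
r=least_squares(f,[.72,.03,-.17],loss="soft_l1");p=r.x;print("hinge",p[:2],np.degrees(p[2]));print(np.round(r.fun.reshape(-1,2),1))
def mask(c,g):
    h=cv2.cvtColor(c["image"],cv2.COLOR_BGR2HSV);m=cv2.inRange(h,(10,165,110),(34,255,255))
    w=np.zeros_like(m);w[g[1]-26:g[1]+26,g[0]-26:g[0]+26]=1
    m=cv2.morphologyEx(m*w,cv2.MORPH_CLOSE,np.ones((5,5)));n,l,st,ce=cv2.connectedComponentsWithStats(m);k=1+np.argmax(st[1:,4]);return (l==k)|((l>0)&(st[l,4]>25))
def hull(c,q):
    loc=[(sx*.018,sy,z) for sx in(-1,1) for sy,z in((-.0355,0),(-.0355,.04),(-.022,.065),(.022,.065),(.0355,.05),(.0355,0))]+[(sx*.009,-.0495,.0) for sx in(-1,1)]
    return np.array([proj(c,np.array([q[0],q[1],0])+rz(q[2])@l_) for l_ in loc],np.float32)
M=[(T,mask(T,(252,218))),(S,mask(S,(288,270)))]
def cost(q):
    s=0
    for c,mm in M:
        m=np.zeros((1600,2560),np.uint8);cv2.fillConvexPoly(m,np.int32(cv2.convexHull(hull(c,q))*4+2),255)
        s+=np.abs(cv2.resize(m,(640,400),interpolation=cv2.INTER_AREA)/255.-mm).sum()
    return s
g=[(cost((x,y,np.radians(a))),x,y,a) for x in np.arange(.45,.49,.004) for y in np.arange(.255,.3,.004) for a in(150,160,165,170,175,185)]
g.sort();print([m.sum() for _,m in M],np.round(g[:4],3))
q=(g[0][1],g[0][2],np.radians(g[0][3]))
from scipy.optimize import minimize
q0=np.array(q);b=minimize(cost,q0,method="Nelder-Mead",options=dict(initial_simplex=[q0,q0+[.004,0,0],q0+[0,.004,0],q0+[0,0,.1]]));print("tape",b.x[:2],np.degrees(b.x[2]),b.fun)
out=[]
for (c,m),o in zip(M,((252,218),(288,270))):
    im=cv2.resize(c["image"],None,fx=6,fy=6,interpolation=cv2.INTER_CUBIC)
    cv2.polylines(im,[np.int32(cv2.convexHull(hull(c,b.x))*6+3)],True,(255,0,255),1)
    out.append(im[o[1]*6-190:o[1]*6+190,o[0]*6-190:o[0]*6+190])
cv2.imwrite("pics/tape.png",np.hstack(out))
E
python3 tf.py
```

```text
hinge [0.70800236 0.01501353] -9.711359799490118
[[-0.2  0.8]
 [-0.2  0.6]
 [-0.5  0.2]
 [ 0.4  0.1]
 [ 1.9 -1.7]
 [-1.4 -0.6]
 [-1.6 -2. ]]
[np.int64(428), np.int64(1222)] [[4.38482e+02 4.66000e-01 2.75000e-01 1.60000e+02]
 [4.40231e+02 4.66000e-01 2.75000e-01 1.65000e+02]
 [4.45427e+02 4.66000e-01 2.75000e-01 1.70000e+02]
 [4.47663e+02 4.66000e-01 2.71000e-01 1.70000e+02]]
tape [0.46430466 0.27373499] 164.5315018492865 419.3098039215686
```

View pics/tape.png

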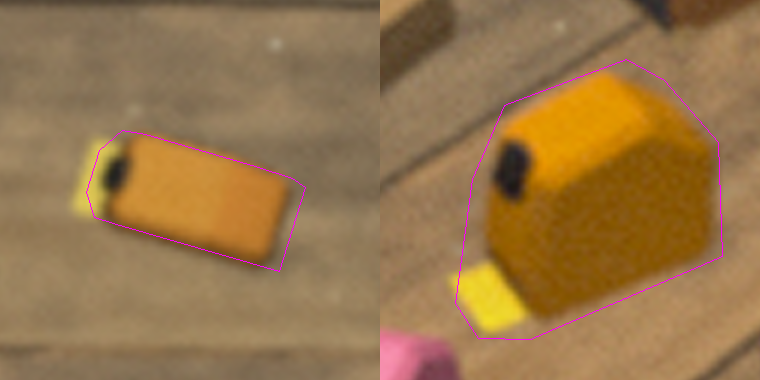

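Crop confirms the orange tape (hook at its left; case centre in top view about pixel (253,219)). Now to above the bar.

```bash
cat >> h.py <<'E'
H=np.array([.708,.015,.082]);YAW=np.radians(-9.7)
def W(l): return H+rz(YAW)@np.array(l,float)
def rot(az,tilt=0,axis='y'):
    "tool x along az (deg), z down; then tilt (deg) about tool axis"
    R=rz(np.radians(az))@np.diag([1,-1,-1.]); return R@Ro.from_euler(axis,tilt,degrees=True).as_matrix()
E
python3 - <<'E'
from h import *
inc(rot(80.3),W((-.253,0,.003))+[0,0,.10])
E
```

```text
inc [ 1.523 -1.853  0.162] [ 0.     0.    -0.359] rows>= 17.3
```

>>> move_arm(increments=[[0.95,-0.95,0.05,0,0,-0.3,0.5],[0.95,-0.95,0.05,0,0,-0.3,0.4],[0.95,-0.95,0.05,0,0,-0.3,0.35],[0.95,-0.95,0.05,0,0,-0.3,0.35],[0.95,-0.95,0.05,0,0,-0.3,0.35],[0.95,-0.95,0.05,0,0,-0.3,0.35],[0.95,-0.95,0.05,0,0,-0.3,0.35],[0.95,-0.95,0.05,0,0,-0.3,0.35],[0.95,-0.95,0.05,0,0,-0.3,0.35],[0.95,-0.95,0.05,0,0,-0.3,0.35]])

```text
time_s: 1.93
position: [0.3672, -0.2465, 0.2186]
tcp_rot: [[0.345, 0.939, -0.0], [0.939, -0.345, 0.001], [0.001, -0.001, -1.0]]
force: [-0.1, 0.0, -0.8]
opening: 0.374
grasp_force: 0.0
```

Run:
```python
from h import *
inc(rot(80.3),W((-.253,0,.003))+[0,0,.10])
```

```text
inc [ 1.057 -0.064  0.113] [-0.    -0.    -0.058] rows>= 7.7
```

>>> move_arm(increments=[[0.5,-0.03,0.06,0,0,-0.058,0.35],[1,-0.06,0.113,0,0,-0.058,0.35],[1,-0.06,0.113,0,0,-0.058,0.35],[1,-0.06,0.113,0,0,-0.058,0.35],[1,-0.06,0.113,0,0,-0.058,0.35],[1,-0.06,0.113,0,0,-0.058,0.35],[1,-0.06,0.113,0,0,-0.058,0.35],[1,-0.06,0.113,0,0,-0.058,0.35],[1,-0.06,0.113,0,0,-0.058,0.35]])

```text
time_s: 2.68
position: [0.4539, 0.0404, 0.1845]
tcp_rot: [[0.165, 0.986, 0.0], [0.986, -0.165, 0.0], [0.0, 0.0, -1.0]]
force: [-0.5, 0.1, -0.6]
opening: 0.351
grasp_force: 0.0
```

Run:
```python
from h import *
inc(rot(80.3),W((-.253,0,.003))+[0,0,-.008])
c=cap("wrist")
im=cv2.resize(c["image"],None,fx=1.2,fy=1.2)
for y in(-.05,0,.05):
  u=proj(c,W((-.253,y,.003)));print(u);cv2.circle(im,tuple(np.int32(u*1.2)),3,(0,0,255),-1)
cv2.imwrite("pics/w1.png",im)
for t in("lid_bar","knee_knob","hinge_line"):
  print(t,[(d["conf"],np.round(d["location"])) for d in nets.find_in("wrist",t)[:2]])
```

```text
inc [0.059 0.006 0.358] [ 0.    -0.     0.001] rows>= 2.6
[321.51196169 241.25005486]
[321.84882072 184.12425298]
[322.22487913 120.35087363]
lid_bar [(0.63, array([512., 132.]))]
knee_knob []
hinge_line [(0.95, array([503., 133.]))]
```

View pics/w1.png

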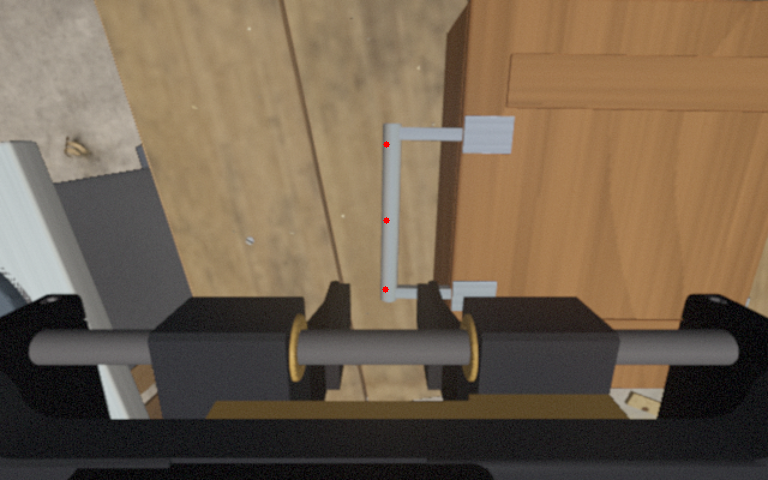

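The bar shows at x≈391 px, rows 124–301 (predicted 386, centred 217): box is ~3 mm further rear and yawed ~0.7° more. Updating, descending and gripping.

```bash
sed -i 's/^H=.*/H=np.array([.711,.0145,.082]);YAW=np.radians(-9.0)/' h.py
python3 - <<'E'
from h import *
inc(rot(81),W((-.253,0,.003))+[0,0,-.008])
E
```

```text
inc [0.062 0.015 0.359] [ 0.     0.    -0.005] rows>= 2.6
```

>>> move_arm(increments=[[0.06,0.015,0.1,0,0,-0.005,0.35],[0.06,0.015,0.22,0,0,-0.005,0.35],[0.06,0.015,0.32,0,0,-0.005,0.35],[0.06,0.015,0.36,0,0,-0.005,0.35],[0.06,0.015,0.36,0,0,-0.005,0.2],[0.06,0.015,0.36,0,0,-0.005,0],[0.06,0.015,0.36,0,0,-0.005,0],[0.06,0.015,0.36,0,0,-0.005,0],[0.06,0.015,0.36,0,0,-0.005,0]])

```text
time_s: 3.63
position: [0.4608, 0.0541, 0.0777]
tcp_rot: [[0.155, 0.988, 0.0], [0.988, -0.155, -0.001], [-0.001, 0.0, -1.0]]
force: [-2.1, -2.8, 1.9]
opening: 0.128
grasp_force: 29.9
```

Run:
```python
from h import *
s=bot.read_state();print(s["position"],s["opening"],s["force"],s["grasp_force"])
# lift: in the tool frame, fixed orientation; tool y=ex, z=down, path of bar about hinge
r=np.hypot(.253,.003);a0=np.arctan2(.003,.253)
for th in np.linspace(0,1.18,13)[1:]:
    a=a0+th;print(round(th,2),np.round([( .253-r*np.cos(a))/.3,-(r*np.sin(a)-.003)/.3],3))
```

```text
[0.46075965 0.05407908 0.07771977] 0.12821254016082465 [-2.11114372 -2.78688392  1.87735204] 29.94131863117218
0.1 [ 0.005 -0.083]
0.2 [ 0.018 -0.165]
0.3 [ 0.039 -0.245]
0.39 [ 0.068 -0.322]
0.49 [ 0.105 -0.397]
0.59 [ 0.148 -0.468]
0.69 [ 0.198 -0.533]
0.79 [ 0.255 -0.594]
0.88 [ 0.317 -0.649]
0.98 [ 0.384 -0.697]
1.08 [ 0.456 -0.739]
1.18 [ 0.531 -0.774]
```

>>> move_arm(increments=[[0,0.001,-0.04,0,0,0,0],[0,0.005,-0.083,0,0,0,0],[0,0.01,-0.125,0,0,0,0],[0,0.018,-0.165,0,0,0,0],[0,0.039,-0.245,0,0,0,0],[0,0.068,-0.322,0,0,0,0],[0,0.105,-0.397,0,0,0,0],[0,0.148,-0.468,0,0,0,0],[0,0.198,-0.533,0,0,0,0],[0,0.198,-0.533,0,0,0,0]])

```text
time_s: 4.47
position: [0.519, 0.0435, 0.2409]
tcp_rot: [[0.154, 0.988, -0.002], [0.988, -0.154, -0.005], [-0.005, -0.001, -1.0]]
force: [-8.5, -6.0, 6.1]
opening: 0.127
grasp_force: 29.9
```

>>> move_arm(increments=[[0,0.057,-0.061,0,0,0,0],[0,0.119,-0.116,0,0,0,0],[0,0.186,-0.164,0,0,0,0],[0,0.222,-0.185,0,0,0,0],[0,0.258,-0.206,0,0,0,0],[0,0.295,-0.224,0,0,0,0],[0,0.315,-0.233,0,0,0,0],[0,0.315,-0.233,0,0,0,0],[0,0.315,-0.233,0,0,0,0]])

```text
time_s: 5.22
position: [0.6125, 0.027, 0.3104]
tcp_rot: [[0.156, 0.988, 0.002], [0.988, -0.156, -0.009], [-0.008, 0.003, -1.0]]
force: [-5.8, -8.9, 10.8]
opening: 0.126
grasp_force: 30.1
```

Run:
```python
from h import *
s=bot.read_state();g=s["position"]-s["tcp_rot"][:,2]*.008;l=rz(-YAW)@(g-H);print(l,np.arctan2(l[2],-l[0]),np.hypot(l[0],l[2]),s["force"],s["joint_positions"])
c=cap("top");cv2.imwrite("pics/t2.png",c["image"]);print([(d["conf"],d["location"]) for d in nets.find_in("top","knee_knob")[:2]])
c=cap("scene");cv2.imwrite("pics/s2.png",c["image"]);print([(d["conf"],d["location"]) for d in nets.find_in("scene","knee_knob")[:2]])
c=cap("wrist");print([(d["conf"],d["location"]) for d in nets.find_in("wrist","knee_knob")[:2]])
```

```text
[-0.09923022 -0.00301478  0.23641365] 1.1733967286139673 0.25639432863021416 [-5.75590875 -8.8820617  10.83020493] [-7.67796692 24.98423498 78.50355624 -0.4860128  76.35710594  1.41056315]
[]
[(0.81, [366.5, 145.8])]
[]
```

```bash
cat >> h.py <<'E'
def knee(th,side=1):
    A=np.array([-.12,-.03]);Bp=.12*np.array([-np.cos(th),np.sin(th)]);d=Bp-A;L=np.hypot(*d);h=np.sqrt(max(0,.0064-L*L/4))
    n=np.array([d[1],-d[0]])/L  # rear-down
    return (A+Bp)/2-side*h*n
E
python3 - <<'E'
from h import *
for t in(1.13,1.15,1.165,1.18,1.187,1.19): print(t,knee(t),knee(t,-1))
T=cap("top");S=cap("scene");W_=cap("wrist")
for t in (1.13,1.165,1.187):
    k=knee(t);P=W((k[0],-.165,k[1]));print(t,P,proj(S,P),proj(T,P),proj(W_,P))
im=cv2.resize(S["image"][90:260,230:450],None,fx=3.5,fy=3.5,interpolation=cv2.INTER_CUBIC);cv2.imwrite("pics/s2c.png",im)
E
```

```text
1.13 [-0.10393274  0.04836991] [-0.06726644  0.03015955]
1.15 [-0.09923956  0.04725933] [-0.06977894  0.03227234]
1.165 [-0.09503563  0.04600513] [-0.07233444  0.03424947]
1.18 [-0.08931816  0.04388251] [-0.07639282  0.03707022]
1.187 [-0.08369725  0.04128892] [-0.08123595  0.03998106]
1.19 [-0.08229959  0.04070214] [-0.08229959  0.04070214]
1.13 [ 0.58253516 -0.13220991  0.13036991] [372.65022871 143.54738761] [434.77378256 164.84020256] [315.1510128  311.40861308]
1.165 [ 0.59132273 -0.13360173  0.12800513] [370.25889208 143.3327049 ] [434.99333191 161.10614124] [322.46531833 310.18097133]
1.187 [ 0.60252152 -0.13537544  0.12328892] [367.23120296 143.64933258] [435.03283949 156.55358404] [331.60535283 307.7870361 ]
```

View pics/s2c.png

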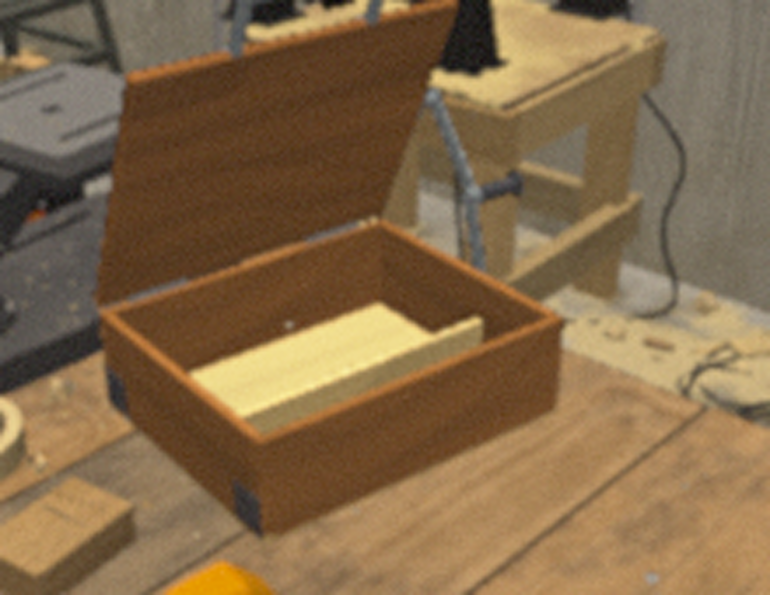

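Rear bay is empty; knob seen at ≈(372,143) full-frame, matching the model for lid ≈1.15 rad (knee still bent forward). Release the bar and go round to the knob.

>>> move_arm(increments=[[0,0,0,0,0,0,0.35],[0,0,0,0,0,0,0.35],[0,0,-0.1,0,0,0,0.4],[0,0,-0.23,0,0,0,0.45],[-0.08,0,-0.33,0,0,0,0.5],[-0.2,0,-0.33,0,0.035,0,0.5],[-0.34,0,-0.33,0,0.07,0,0.5],[-0.48,0,-0.33,0,0.105,0,0.5],[-0.62,0,-0.33,0,0.14,0,0.5],[-0.72,0,-0.33,0,0.14,0,0.5]])

```text
time_s: 6.5
position: [0.5782, -0.1884, 0.4036]
tcp_rot: [[0.146, 0.987, 0.068], [0.892, -0.161, 0.423], [0.428, -0.001, -0.904]]
force: [0.8, -0.4, -0.4]
opening: 0.501
grasp_force: 0.0
```

Run:
```python
from h import *
s=bot.read_state();print(s["joint_positions"])
R=rot(81,25)
def tgt(th,dy=-.165,back=0):
    k=knee(th);return W((k[0],dy,k[1]))+R[:,2]*(.008-back)
inc(R,tgt(1.155,back=.09))
c=cap("wrist");im=cv2.resize(c["image"],None,fx=1.2,fy=1.2)
for t in(1.13,1.155,1.18):
    k=knee(t);u=proj(c,W((k[0],-.160,k[1])));print(u);cv2.circle(im,tuple(np.int32(u*1.2)),3,(0,0,255),-1)
cv2.imwrite("pics/w3.png",im);print([(d["conf"],d["location"]) for d in nets.find_in("wrist","knee_knob")[:2]])
```

```text
[-39.27135165  24.77241364  68.81678171  22.03840039  99.09254701
 -28.8873379 ]
inc [-0.221  0.006  0.634] [ 0.    -0.002 -0.002] rows>= 4.8
[316.20787822 210.33760016]
[320.49414361 210.44534529]
[326.57656174 210.67661927]
[]
```

>>> move_arm(increments=[[-0.13,0.005,0.03,0,0,0,0.5],[-0.22,0.006,0.14,0,-0.002,-0.002,0.5],[-0.22,0.006,0.28,0,-0.002,-0.002,0.5],[-0.22,0.006,0.42,0,-0.002,-0.002,0.5],[-0.22,0.006,0.56,0,-0.002,-0.002,0.5],[-0.22,0.006,0.63,0,-0.002,-0.002,0.5],[-0.22,0.006,0.63,0,-0.002,-0.002,0.5]])

```text
time_s: 7.18
position: [0.582, -0.1567, 0.202]
tcp_rot: [[0.135, 0.989, 0.056], [0.895, -0.146, 0.422], [0.425, -0.007, -0.905]]
force: [-0.8, -0.5, 0.3]
opening: 0.498
grasp_force: 0.0
```

Run:
```python
from h import *
R=rot(81,25)
def tgt(th,dy=-.165,back=0):
    k=knee(th);return W((k[0],dy,k[1]))+R[:,2]*(.008-back)
inc(R,tgt(1.155))
c=cap("wrist");im=cv2.resize(c["image"],None,fx=1.2,fy=1.2)
for t in(1.13,1.155,1.18):
    k=knee(t);u=proj(c,W((k[0],-.165,k[1])));print(u);cv2.circle(im,tuple(np.int32(u*1.2)),3,(0,0,255),-1)
cv2.imwrite("pics/w3.png",im);print([(d["conf"],d["location"]) for d in nets.find_in("wrist","knee_knob")[:2]])
```

```text
inc [-0.03   0.012  0.282] [-0.004 -0.001  0.002] rows>= 2.0
[316.40139695 225.41031511]
[324.3129331  225.63565472]
[335.44539866 226.03787785]
[(0.68, [322.2, 189.1])]
```

View pics/w3.png

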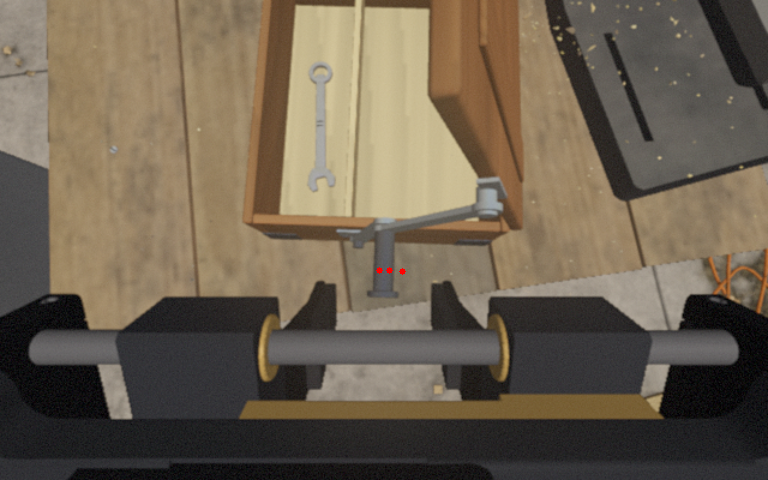

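Pin seen from (384,233) to button (384,297); model a few px off, correcting (≈3 mm in y, lid ≈1.145).

Run:
```python
from h import *
R=rot(81,25)
s=bot.read_state();p0=s["position"]
def tgt(k,dy=-.162,back=0): return W((k[0],dy,k[1]))+R[:,2]*(.008-back)
inc(R,tgt(knee(1.145)))
print("knee",knee(1.145),knee(1.187,-1))
# arc from knee(1.145) on, angle about A
A=np.array([-.12,-.03]);k0=knee(1.145);f0=np.arctan2(*(k0-A)[::-1]);fl=np.arctan2(*(knee(1.1871,-1)-A)[::-1]);print(np.degrees([f0,fl]))
for f in np.linspace(f0,fl-.03,7)[1:]:
    k=A+.08*np.array([np.cos(f),np.sin(f)]);print(round(np.degrees(f),1),np.round(R.T@(tgt(k)-tgt(k0))/.3,3))
```

```text
inc [-0.014 -0.012  0.304] [-0.     0.001  0.003] rows>= 2.2
knee [-0.10048612  0.04758356] [-0.08123595  0.03998106]
[75.88177543 61.2254495 ]
73.2 [-0.001  0.012  0.003]
70.4 [-0.003  0.024  0.007]
67.7 [-0.005  0.036  0.011]
65.0 [-0.007  0.048  0.015]
62.2 [-0.01   0.059  0.021]
59.5 [-0.012  0.07   0.026]
```

>>> move_arm(increments=[[-0.014,-0.012,0.1,0,0.001,0.003,0.5],[-0.014,-0.012,0.2,0,0.001,0.003,0.5],[-0.014,-0.012,0.28,0,0.001,0.003,0.5],[-0.014,-0.012,0.304,0,0.001,0.003,0.45],[-0.014,-0.012,0.304,0,0.001,0.003,0.2],[-0.014,-0.012,0.304,0,0.001,0.003,0],[-0.014,-0.012,0.304,0,0.001,0.003,0],[-0.014,-0.012,0.304,0,0.001,0.003,0],[-0.014,-0.012,0.304,0,0.001,0.003,0]])

```text
time_s: 8.03
position: [0.587, -0.1287, 0.1232]
tcp_rot: [[0.143, 0.987, 0.067], [0.895, -0.158, 0.416], [0.422, 0.001, -0.907]]
force: [-1.3, -0.8, 1.3]
opening: 0.154
grasp_force: 0.7
```

>>> move_arm(increments=[[0,0,0,0,0,0,0],[-0.001,0.012,0.003,0,0,0,0],[-0.003,0.024,0.007,0,0,0,0],[-0.005,0.036,0.011,0,0,0,0],[-0.007,0.048,0.015,0,0,0,0],[-0.01,0.059,0.021,0,0,0,0],[-0.012,0.068,0.025,0,0,0,0],[-0.013,0.073,0.028,0,0,0,0],[-0.013,0.073,0.028,0,0,0,0]])

```text
time_s: 8.78
position: [0.6052, -0.1319, 0.1132]
tcp_rot: [[0.143, 0.988, 0.059], [0.895, -0.154, 0.418], [0.422, -0.007, -0.906]]
force: [-10.9, -6.8, 12.1]
opening: 0.139
grasp_force: 29.5
```

```bash
cat > kn.py <<'E'
from h import *
s=bot.read_state();g=s["position"]-s["tcp_rot"][:,2]*.008;l=rz(-YAW)@(g-H);a=l[[0,2]]-[-.12,-.03]
print("local",l,"phi",np.degrees(np.arctan2(a[1],a[0])),"r",np.hypot(*a),"F",s["force"],"Fbox",rz(-YAW)@s["force"],s["opening"],s["grasp_force"])
E
python3 kn.py
```

```text
local [-0.08155012 -0.16454332  0.03842136] phi 60.66587167125007 r 0.07848487421986551 F [-10.92637449  -6.78906989  12.13251197] Fbox [-9.72980817 -8.41474672 12.13251197] 0.13907322399937017 29.546183711645426
```

>>> move_arm(increments=[[-0.002,0.007,0.004,0,0,0,0],[-0.004,0.014,0.008,0,0,0,0],[-0.004,0.014,0.008,0,0,0,0],[-0.004,0.014,0.008,0,0,0,0]])

```text
time_s: 9.12
position: [0.6056, -0.1318, 0.1126]
tcp_rot: [[0.142, 0.988, 0.051], [0.894, -0.151, 0.422], [0.425, -0.014, -0.905]]
force: [-21.4, -8.5, 25.4]
opening: 0.137
grasp_force: 29.5
```

```bash
python3 kn.py
python3 - <<'E'
from h import *
c=cap("wrist");T=cap("scene")
a=cv2.resize(c["image"][130:290,220:440],None,fx=2.4,fy=2.4,interpolation=cv2.INTER_CUBIC)
b=cv2.resize(T["image"][90:190,320:420],None,fx=3.84,fy=3.84,interpolation=cv2.INTER_CUBIC)[:384]
cv2.imwrite("pics/k4.png",np.hstack([a[:384],b])[:,:800])
E
```

```text
local [-0.08112109 -0.16441161  0.03782864] phi 60.178961866804286 r 0.0781811599524278 F [-21.36850169  -8.52747045  25.41649914] Fbox [-19.7714297  -11.76525327  25.41649914] 0.13665854017981233 29.474916619656142
```

>>> move_arm(increments=[[0.004,-0.016,-0.01,0,0,0,0],[0.004,-0.016,-0.01,0,0,0,0.3],[0.004,-0.016,-0.01,0,0,0,0.5],[0.004,-0.016,-0.01,0,0,0,0.5],[0.004,-0.016,-0.08,0,0,0,0.5],[0.004,-0.016,-0.2,0,0,0,0.5],[0.004,-0.016,-0.3,0,0,0,0.5],[0.004,-0.016,-0.3,0,0,0,0.5]])

```text
time_s: 9.88
position: [0.6058, -0.1712, 0.197]
tcp_rot: [[0.141, 0.987, 0.076], [0.897, -0.16, 0.412], [0.419, 0.01, -0.908]]
force: [0.7, -0.0, 1.0]
opening: 0.484
grasp_force: 0.0
```

Run:
```python
from h import *
c=cap("wrist");im=cv2.resize(c["image"],None,fx=1.2,fy=1.2)
for k in(knee(1.145),knee(1.19),knee(1.1845,-1)):
    u=proj(c,W((k[0],-.162,k[1])));print(u*1.2);cv2.circle(im,tuple(np.int32(u*1.2)),2,(0,0,255),-1)
im=cv2.resize(im[150:320,260:560],None,fx=2.6,fy=2.6,interpolation=cv2.INTER_CUBIC)
cv2.imwrite("pics/w5.png",im);print([(d["conf"],d["location"]) for d in nets.find_in("wrist","knee_knob")[:2]])
```

```text
[341.31496241 247.54782313]
[370.67969636 248.83939235]
[376.42157508 249.24959977]
[(0.89, [312.8, 180.8])]
```

View pics/w5.png

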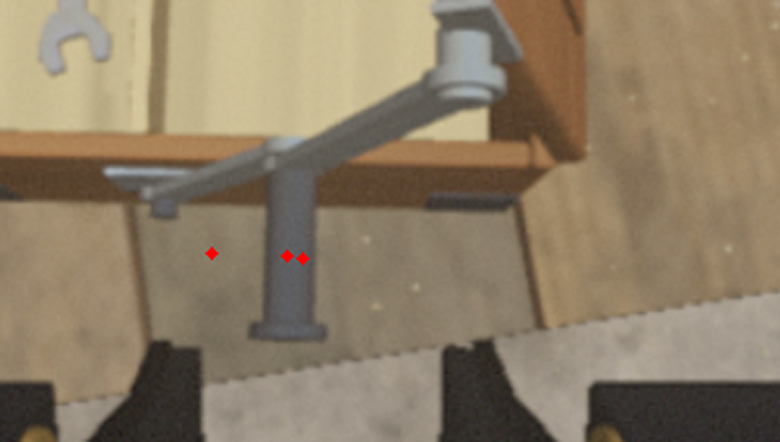

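Run:
```python
from h import *
c=cap("wrist")
def sl(th,side,dy=0):
    A=(-.12,-.03);B=.12*np.array([-np.cos(th),np.sin(th)]);k=knee(th,side)
    o=[]
    for a,b,y in((A,k,-.140),(k,B,-.136)):
        u=(proj(c,W((a[0],y,a[1])))*1.2-[260,150])*2.6;v=(proj(c,W((b[0],y,b[1])))*1.2-[260,150])*2.6;o+=[np.round(u),np.round(v),round((v-u)[1]/(v-u)[0],3)]
    return o
for t,s in((1.17,1),(1.18,1),(1.187,1),(1.19,1),(1.187,-1),(1.1845,-1),(1.18,-1)):print(t,s,*sl(t,s))
```

```text
1.17 1 [187. 224.] [257. 174.] -0.713 [258. 158.] [498.  75.] -0.343
1.18 1 [187. 224.] [275. 175.] -0.557 [275. 159.] [505.  74.] -0.368
1.187 1 [187. 224.] [298. 178.] -0.42 [298. 162.] [510.  74.] -0.414
1.19 1 [187. 224.] [304. 178.] -0.395 [304. 162.] [512.  74.] -0.425
1.187 -1 [187. 224.] [308. 179.] -0.376 [308. 163.] [510.  74.] -0.441
1.1845 -1 [187. 224.] [319. 180.] -0.336 [319. 164.] [508.  74.] -0.475
1.18 -1 [187. 224.] [328. 181.] -0.307 [327. 165.] [505.  74.] -0.512
```

Slopes of the two bars (lower −0.29, upper −0.42) match the over-centre locked state (model −0.34/−0.475; straight would be nearly equal), and the push ended on a stiff stop: stay is locked. Now to the tape.

Run:
```python
from h import *
inc(rot(80,25),(.45,-.10,.27))
s=dict(bot.read_state());s["position"]=np.array([.45,-.10,.27]);s["tcp_rot"]=rot(80,25)
R=rot(75.5,25);g=np.array([.465,.278,.042]);inc(R,g+R[:,2]*(.008-.14),s)
```

```text
inc [ 0.238 -0.536 -0.177] [-0.003 -0.     0.005] rows>= 4.4
inc [ 0.812 -0.184  0.777] [-0.011 -0.     0.023] rows>= 8.2
```

>>> move_arm(increments=[[0.0,-0.13,-0.06,0,0,0.005,0.7],[0.07,-0.27,-0.12,0,0,0.005,0.7],[0.15,-0.4,-0.16,0,0,0.005,0.8],[0.238,-0.536,-0.177,0,0,0.005,0.8],[0.36,-0.56,-0.06,0,0,0.01,0.8],[0.48,-0.59,0.05,0,0,0.015,0.8],[0.6,-0.61,0.17,0,0,0.02,0.8],[0.72,-0.64,0.28,0,0,0.025,0.8],[0.84,-0.68,0.4,0,0,0.028,0.8],[0.84,-0.68,0.4,0,0,0.028,0.8]])

```text
time_s: 10.87
position: [0.4436, 0.128, 0.1934]
tcp_rot: [[0.231, 0.971, 0.063], [0.877, -0.236, 0.419], [0.421, -0.041, -0.906]]
force: [0.5, 0.7, -0.5]
opening: 0.805
grasp_force: 0.0
```

```bash
cat > t3.py <<'E'
exec(open("tf.py").read().split("g=[(cost")[0])
Wc=cap("wrist")
u=np.int32(proj(Wc,(.465,.278,.035)));print("wrist px",u)
R=rot(75.5,25);gp=np.array([.465,.278,.042]);inc(R,gp+R[:,2]*(.008-.10))
E
python3 t3.py|tail -2
```

```text
wrist px [319 116]
inc [ 0.24  -0.029  0.362] [-0.016  0.     0.   ] rows>= 3.1
```

Refine the tape pose from the wrist view plus the others.

```bash
cat > t4.py <<'E'
exec(open("tf.py").read().split("g=[(cost")[0].replace('w[g[1]-26:g[1]+26,g[0]-26:g[0]+26]=1','w[max(0,g[1]-G):g[1]+G,max(0,g[0]-G):g[0]+G]=1').replace("def mask(c,g):","def mask(c,g,G=26):"))
from scipy.optimize import minimize
Wc=cap("wrist");u=np.int32(proj(Wc,(.465,.278,.035)))
h=cv2.cvtColor(Wc["image"],cv2.COLOR_BGR2HSV);m=cv2.inRange(h,(10,165,110),(34,255,255));m[260:]=0
n,l,st,ce=cv2.connectedComponentsWithStats(cv2.morphologyEx(m,cv2.MORPH_CLOSE,np.ones((7,7))));k=min([i for i in range(1,n) if st[i,4]>300],key=lambda i:np.hypot(*(ce[i]-u)))
mw=l==k;print(u,ce[k],st[k])
M=[M[0],(Wc,mw)]
q0=np.array([.465,.278,np.radians(166)]);b=minimize(cost,q0,method="Nelder-Mead",options=dict(initial_simplex=[q0,q0+[.006,0,0],q0+[0,.006,0],q0+[0,0,.1]]));print("tape",b.x[:2],np.degrees(b.x[2]),b.fun,cost(q0),mw.sum())
out=cv2.resize(Wc["image"],None,fx=1.2,fy=1.2)
cv2.polylines(out,[np.int32(cv2.convexHull(hull(Wc,b.x))*1.2)],True,(255,0,255),1);cv2.imwrite("pics/w6.png",out[:,100:700])
E
python3 t4.py
```

```text
hinge [0.70800236 0.01501353] -9.711359799490118
[[-0.2  0.8]
 [-0.2  0.6]
 [-0.5  0.2]
 [ 0.4  0.1]
 [ 1.9 -1.7]
 [-1.4 -0.6]
 [-1.6 -2. ]]
[310 113] [310.79263566 115.97674419] [ 294   85   35   63 2064]
tape [0.46589632 0.27542626] 167.05620372387364 724.443137254902 791.1843137254901 2064
```

View pics/w6.png

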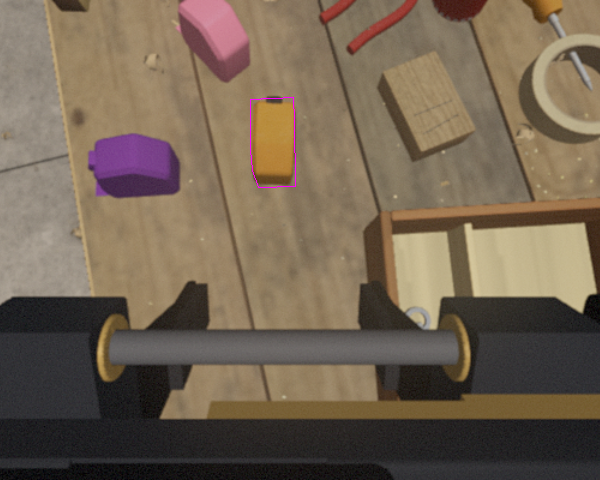

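Orange tape at (274,143) in this crop, hull fits (.466,.276, 167°). Approach.

Run:
```python
from h import *
R=rot(77,25);gp=np.array([.466,.2765,.042]);inc(R,gp+R[:,2]*(.008-.06));inc(R,gp+R[:,2]*.008)
```

```text
inc [ 0.244 -0.038  0.502] [-0.01   0.    -0.009] rows>= 4.0
inc [ 0.244 -0.032  0.702] [-0.01   0.    -0.009] rows>= 5.4
```

>>> move_arm(increments=[[0.08,-0.013,0.1,-0.01,0,-0.009,0.8],[0.16,-0.026,0.22,-0.01,0,-0.009,0.8],[0.244,-0.036,0.34,-0.01,0,-0.009,0.8],[0.244,-0.035,0.46,-0.01,0,-0.009,0.8],[0.244,-0.034,0.56,-0.01,0,-0.009,0.8],[0.244,-0.032,0.65,-0.01,0,-0.009,0.8],[0.244,-0.032,0.702,-0.01,0,-0.009,0.8],[0.244,-0.032,0.702,-0.01,0,-0.009,0.3],[0.244,-0.032,0.702,-0.01,0,-0.009,0.1],[0.244,-0.032,0.702,-0.01,0,-0.009,0]])

```text
time_s: 12.0
position: [0.4677, 0.2789, 0.036]
tcp_rot: [[0.203, 0.974, 0.098], [0.883, -0.226, 0.411], [0.422, 0.003, -0.907]]
force: [-0.8, -0.4, -0.3]
opening: 0.65
grasp_force: 0.0
```

>>> move_arm(increments=[[0,0,0,0,0,0,0],[0,0,0,0,0,0,0],[0,0,0,0,0,0,0],[0,0,0,0,0,0,0]])

```text
time_s: 12.33
position: [0.4664, 0.2801, 0.0364]
tcp_rot: [[0.202, 0.975, 0.097], [0.883, -0.224, 0.412], [0.423, 0.002, -0.906]]
force: [-1.0, 0.5, 6.3]
opening: 0.418
grasp_force: 29.1
```

Run:
```python
from h import *
s=bot.read_state();print(s["opening"],s["grasp_force"],s["force"],s["position"],s["joint_positions"])
# lift vertical .2 ; then bay path
R1=s["tcp_rot"];p=s["position"]+[0,0,.13];inc(R1,p)
s2=dict(s);s2["position"]=p;R=rot(-9,25)
zc=.042
for nm,l in(("front",(-.225,-.02,.13)),):
    g=W((l[0],l[1],0))*[1,1,0]+[0,0,l[2]];inc(R,g+R[:,2]*.008,s2);print(g)
```

```text
0.41845475084241907 29.124969086850356 [-0.9693331   0.50307831  6.26053432] [0.4664282  0.28008304 0.03638124] [  6.15304977  42.53453089 113.48475386  58.95618493  27.75179789
 -34.86497843]
inc [ 0.183  0.001 -0.393] [0. 0. 0.] rows>= 3.1
inc [-0.784  0.26  -0.205] [-0.202 -0.001  0.433] rows>= 12.0
[0.48564143 0.02994399 0.13      ]
```

>>> move_arm(increments=[[0.02,0,-0.04,0,0,0,0],[0.07,0,-0.15,0,0,0,0],[0.13,0,-0.27,0,0,0,0],[0.18,0,-0.39,0,0,0,0],[0.22,0,-0.47,0,0,0,0],[0.22,0,-0.47,0,0,0,0]])

```text
time_s: 12.83
position: [0.4693, 0.2809, 0.1965]
tcp_rot: [[0.197, 0.975, 0.107], [0.883, -0.224, 0.412], [0.425, 0.013, -0.905]]
force: [1.1, -0.3, -3.3]
opening: 0.418
grasp_force: 29.0
```

Run:
```python
from h import *
s=bot.read_state();print(s["opening"],s["grasp_force"],s["force"],s["position"])
R=rot(-9,25);inc(rot(30,25),(.46,.17,.21))
s2=dict(s);s2["position"]=np.array((.46,.17,.21));s2["tcp_rot"]=rot(30,25);g=W((-.235,-.02,.07));print(g);inc(R,g+R[:,2]*.008,s2)
```

```text
0.4179531119191157 28.96806816748102 [ 1.11160224 -0.31640201 -3.27507746] [0.46926847 0.28090247 0.19645974]
inc [-0.313  0.053 -0.196] [-0.107 -0.003  0.238] rows>= 6.6
[0.47576455 0.03150833 0.152     ]
inc [-0.252  0.433  0.123] [-0.092 -0.     0.196] rows>= 5.4
```

>>> move_arm(increments=[[-0.31,0.053,-0.196,-0.107,-0.003,0.238,0],[-0.31,0.053,-0.196,-0.107,-0.003,0.238,0],[-0.31,0.053,-0.196,-0.107,-0.003,0.238,0],[-0.31,0.053,-0.196,-0.107,-0.003,0.238,0],[-0.31,0.053,-0.196,-0.107,-0.003,0.238,0],[-0.31,0.053,-0.196,-0.107,-0.003,0.238,0],[-0.31,0.053,-0.196,-0.107,-0.003,0.238,0],[-0.31,0.053,-0.196,-0.107,-0.003,0.238,0]])

```text
time_s: 13.5
position: [0.4546, 0.1712, 0.2035]
tcp_rot: [[0.791, 0.502, 0.35], [0.456, -0.865, 0.21], [0.408, -0.006, -0.913]]
force: [-0.8, -0.7, -3.1]
opening: 0.412
grasp_force: 29.6
```

Run:
```python
from h import *
s=bot.read_state();print(s["joint_positions"])
R=rot(-9,25);g=W((-.235,-.02,.08));inc(R,g+R[:,2]*.008)
```

```text
[ -0.26649363  16.69207966 120.54525688  30.16994059  24.88788978
  34.11377938]
inc [-0.215  0.446  0.079] [-0.092  0.006  0.197] rows>= 5.5
```

>>> move_arm(increments=[[-0.215,0.446,0.079,-0.092,0.006,0.197,0],[-0.215,0.446,0.079,-0.092,0.006,0.197,0],[-0.215,0.446,0.079,-0.092,0.006,0.197,0],[-0.215,0.446,0.079,-0.092,0.006,0.197,0],[-0.215,0.446,0.079,-0.092,0.006,0.197,0],[-0.215,0.446,0.079,-0.092,0.006,0.197,0],[-0.215,0.446,0.079,-0.092,0.006,0.197,0]])

```text
time_s: 14.08
position: [0.4789, 0.0289, 0.1536]
tcp_rot: [[0.906, -0.101, 0.412], [-0.091, -0.995, -0.043], [0.414, 0.002, -0.91]]
force: [-0.4, -0.2, -2.5]
opening: 0.414
grasp_force: 29.6
```

Run:
```python
from h import *
s=bot.read_state();print(s["joint_positions"])
R=rot(-9,25)
for l in((-.15,-.02,.08),(-.10,-.02,.053),(-.078,-.02,.02),(-.076,-.02,-.0315)):
    g=W(l);print(l,"foot z",g[2]-.0437);inc(R,g+R[:,2]*.008)
c=cap("scene");cv2.imwrite("pics/s7.png",cv2.resize(c["image"][60:280,200:460],None,fx=2.5,fy=2.5))
```

```text
[-11.31910029  23.25416378 124.79737837  16.2005434    7.90360795
  68.84920661]
(-0.15, -0.02, 0.08) foot z 0.1183
inc [0.259 0.009 0.114] [-0.007  0.003  0.017] rows>= 2.0
(-0.1, -0.02, 0.053) foot z 0.0913
inc [0.373 0.018 0.264] [-0.007  0.003  0.017] rows>= 3.3
(-0.078, -0.02, 0.02) foot z 0.058300000000000005
inc [0.394 0.022 0.395] [-0.007  0.003  0.017] rows>= 4.0
(-0.076, -0.02, -0.0315) foot z 0.0068000000000000005
inc [0.329 0.022 0.554] [-0.007  0.003  0.017] rows>= 4.6
```

>>> move_arm(increments=[[0.13,0.005,0.06,-0.007,0.003,0.017,0],[0.259,0.009,0.114,-0.007,0.003,0.017,0],[0.32,0.013,0.19,-0.007,0.003,0.017,0],[0.373,0.018,0.264,-0.007,0.003,0.017,0],[0.394,0.022,0.395,-0.007,0.003,0.017,0],[0.394,0.022,0.395,-0.007,0.003,0.017,0],[0.394,0.022,0.395,-0.007,0.003,0.017,0]])

```text
time_s: 14.72
position: [0.6334, 0.0073, 0.0915]
tcp_rot: [[0.898, -0.154, 0.412], [-0.141, -0.988, -0.064], [0.417, -0.001, -0.909]]
force: [-0.2, -0.1, -2.5]
opening: 0.409
grasp_force: 29.6
```

Run:
```python
from h import *
s=bot.read_state();print(s["joint_positions"],s["force"])
R=rot(-9,25)
for l in((-.076,-.02,-.0265),(-.076,-.02,-.0315)):
    g=W(l);print(l,"foot z",g[2]-.0437);inc(R,g+R[:,2]*.008)
```

```text
[ -9.58124377  37.42723319 105.78818293   1.51801     12.14404192
  87.89666706] [-0.15274203 -0.13529558 -2.54702999]
(-0.076, -0.02, -0.0265) foot z 0.011800000000000005
inc [-0.051  0.003  0.135] [-0.     0.002  0.001] rows>= 1.0
(-0.076, -0.02, -0.0315) foot z 0.0068000000000000005
inc [-0.058  0.003  0.15 ] [-0.     0.002  0.001] rows>= 1.2
```

>>> move_arm(increments=[[-0.02,0.001,0.05,0,0,0,0],[-0.04,0.002,0.1,0,0,0,0],[-0.051,0.003,0.135,0,0.002,0.001,0],[-0.056,0.003,0.147,0,0.002,0.001,0],[-0.056,0.003,0.147,0,0.002,0.001,0],[-0.056,0.003,0.147,0,0.002,0.001,0]])

```text
time_s: 15.22
position: [0.6386, 0.006, 0.0511]
tcp_rot: [[0.89, -0.158, 0.428], [-0.144, -0.987, -0.067], [0.433, -0.002, -0.901]]
force: [0.6, -0.2, -2.9]
opening: 0.409
grasp_force: 29.6
```

>>> move_arm(increments=[[0,0,0,0,0,0,0],[0,0,0,0,0,0,0]])

```text
time_s: 15.38
position: [0.6394, 0.0059, 0.0514]
tcp_rot: [[0.889, -0.159, 0.429], [-0.144, -0.987, -0.067], [0.434, -0.002, -0.901]]
force: [0.1, 0.7, -3.3]
opening: 0.411
grasp_force: 29.6
```

Run:
```python
from h import *
s=bot.read_state();print(s["joint_positions"],s["force"],s["position"])
R=rot(-9,25);g=W((-.076,-.02,-.0315));inc(R,g+R[:,2]*.008)
```

```text
[ -9.61646977  42.12098768 106.40394412   3.21943027   5.75133584
  86.41191316] [ 0.08842521  0.69104489 -3.29265885] [0.63939657 0.00592791 0.05143873]
inc [-0.022  0.001  0.02 ] [-0.    -0.004 -0.001] rows>= 0.2
```

>>> move_arm(increments=[[-0.011,0,0.01,0,-0.002,0,0],[-0.022,0,0.02,0,-0.004,0,0],[-0.022,0,0.02,0,-0.004,0,0],[-0.022,0,0.02,0,-0.004,0,0]])

```text
time_s: 15.72
position: [0.6368, 0.0065, 0.0427]
tcp_rot: [[0.894, -0.159, 0.419], [-0.145, -0.987, -0.065], [0.424, -0.002, -0.906]]
force: [0.3, 1.9, 2.2]
opening: 0.406
grasp_force: 29.8
```

Run:
```python
from h import *
s=bot.read_state();print(s["joint_positions"],s["force"],s["position"])
R=rot(-9,25);g=W((-.076,-.02,-.0315));inc(R,g+R[:,2]*.008)
```

```text
[ -9.59833792  42.94863887 106.4224115    3.22508264   5.5660871
  86.44682968] [0.30343149 1.88094784 2.18267061] [0.6367882  0.00651992 0.04269872]
inc [-0.001  0.002 -0.002] [-0.    -0.    -0.001] rows>= 0.0
```

Contact with the floor (force turned +2 N). Release and retract along the tool axis.

>>> move_arm(increments=[[0,0,0,0,0,0,0.5],[0,0,0,0,0,0,0.6],[0,0,0,0,0,0,0.7],[0,0,0,0,0,0,0.7],[0,0,-0.05,0,0,0,0.7],[0,0,-0.15,0,0,0,0.7],[0,0,-0.28,0,0,0,0.7],[0,0,-0.42,0,0,0,0.7],[0,0,-0.55,0,0,0,0.6],[0,0,-0.65,0,0,0,0.5]])

```text
time_s: 16.55
position: [0.553, 0.0194, 0.2207]
tcp_rot: [[0.895, -0.159, 0.416], [-0.145, -0.987, -0.065], [0.421, -0.002, -0.907]]
force: [0.2, -0.0, 0.2]
opening: 0.617
grasp_force: 0.0
```

Run:
```python
from h import *
s=bot.read_state();print(s["joint_positions"],s["force"],s["position"])
c=cap("scene");w=cap("wrist");t=cap("top")
a=cv2.resize(c["image"][90:260,230:400],(400,400),interpolation=cv2.INTER_CUBIC)
cv2.imwrite("pics/s8.png",np.hstack([a,cv2.resize(w["image"][:,120:520],(400,400))]))
h=cv2.cvtColor(w["image"],cv2.COLOR_BGR2HSV);m=cv2.inRange(h,(12,200,140),(34,255,255))
n,l,st,ce=cv2.connectedComponentsWithStats(m);print([(np.round(ce[i]),st[i]) for i in range(1,n) if st[i,4]>150])
print(np.round([proj(w,W((-.0755,y,z))) for y in(-.038,-.002) for z in(-.076,-.011)]))
print(nets.find_in("wrist","tape_center")[:1],proj(w,W((-.0755,-.02,-.044))))
```

```text
[ -9.76705907  19.30289108 111.27011947   0.89825882  24.51348246
  88.67022498] [ 0.17440291 -0.00151273  0.20700882] [0.55303947 0.01937694 0.22065984]
[]
[[335. 189.]
 [338. 177.]
 [306. 189.]
 [303. 177.]]
[{'location': [324.8, 183.5], 'conf': 0.97}] [320.27762155 183.38832133]
```

View pics/s8.png

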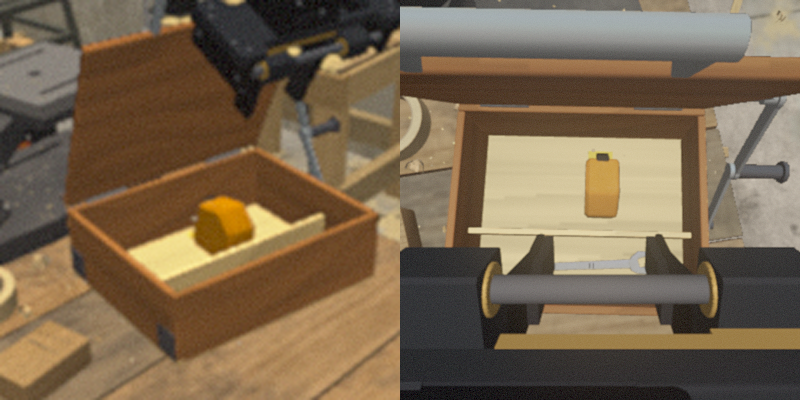

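Scene crop: tape upright in the rear bay at (222,222); wrist view: tape (602,187) clear of divider, spanner in the front bay. Now back to the knob to break the stay.

Run:
```python
from h import *
s=bot.read_state()
inc(rot(-9,25),(.42,0.0,.30))
s2=dict(s);s2["position"]=np.array((.42,0.,.30));s2["tcp_rot"]=rot(-9,25)
inc(rot(40,25),(.45,-.14,.30),s2)
s2["position"]=np.array((.45,-.14,.30));s2["tcp_rot"]=rot(40,25)
inc(rot(81,25),(.55,-.21,.28),s2)
```

```text
inc [-0.278  0.134 -0.426] [-0.     0.    -0.001] rows>= 3.8
inc [0.156 0.445 0.073] [ 0.115  0.    -0.247] rows>= 6.8
inc [0.067 0.393 0.105] [ 0.096  0.    -0.206] rows>= 5.7
```

>>> move_arm(increments=[[-0.07,0.03,-0.11,0,0,0,0.5],[-0.14,0.07,-0.21,0,0,0,0.5],[-0.21,0.1,-0.32,0,0,0,0.5],[-0.278,0.134,-0.426,0,0,0,0.5],[-0.122,0.58,-0.353,0.115,0,-0.247,0.5],[-0.122,0.58,-0.353,0.115,0,-0.247,0.5],[-0.122,0.58,-0.353,0.115,0,-0.247,0.5],[-0.122,0.58,-0.353,0.115,0,-0.247,0.5],[-0.122,0.58,-0.353,0.115,0,-0.247,0.5],[-0.122,0.58,-0.353,0.115,0,-0.247,0.5]])

```text
time_s: 17.58
position: [0.4494, -0.1394, 0.2971]
tcp_rot: [[0.873, 0.298, 0.386], [0.269, -0.955, 0.127], [0.407, -0.007, -0.914]]
force: [0.9, -0.6, -0.3]
opening: 0.496
grasp_force: 0.0
```

Run:
```python
from h import *
print(bot.read_state()["joint_positions"]);inc(rot(81,25),(.55,-.22,.28))
```

```text
[-44.80167033   7.510809   111.75301116  27.1601295   52.59518458
  12.80845594]
inc [0.197 0.357 0.148] [ 0.145  0.004 -0.323] rows>= 8.9
```

>>> move_arm(increments=[[0.197,0.357,0.148,0.145,0.004,-0.323,0.5],[0.197,0.357,0.148,0.145,0.004,-0.323,0.5],[0.197,0.357,0.148,0.145,0.004,-0.323,0.5],[0.197,0.357,0.148,0.145,0.004,-0.323,0.5],[0.197,0.357,0.148,0.145,0.004,-0.323,0.5],[0.197,0.357,0.148,0.145,0.004,-0.323,0.5],[0.197,0.357,0.148,0.145,0.004,-0.323,0.5],[0.197,0.357,0.148,0.145,0.004,-0.323,0.5],[0.197,0.357,0.148,0.145,0.004,-0.323,0.5],[0.197,0.357,0.148,0.145,0.004,-0.323,0.5]])

```text
time_s: 18.42
position: [0.5509, -0.2199, 0.2785]
tcp_rot: [[0.143, 0.987, 0.066], [0.895, -0.158, 0.418], [0.423, -0.001, -0.906]]
force: [0.2, 0.3, 0.5]
opening: 0.498
grasp_force: 0.0
```

Run:
```python
from h import *
R=rot(81,25);g=np.array((.605,-.132,.114));inc(R,g-R[:,2]*.09);inc(R,g)
```

```text
inc [0.056 0.132 0.331] [-0.    -0.    -0.001] rows>= 2.6
inc [0.056 0.132 0.631] [-0.    -0.    -0.001] rows>= 4.7
```

>>> move_arm(increments=[[0.03,0.07,0.1,0,0,0,0.5],[0.056,0.132,0.2,0,0,0,0.5],[0.056,0.132,0.33,0,0,0,0.5],[0.056,0.132,0.43,0,0,0,0.5],[0.056,0.132,0.53,0,0,0,0.5],[0.056,0.132,0.61,0,0,0,0.5],[0.056,0.132,0.631,0,0,0,0.5],[0.056,0.132,0.631,0,0,0,0.2],[0.056,0.132,0.631,0,0,0,0],[0.056,0.132,0.631,0,0,0,0]])

```text
time_s: 19.25
position: [0.6054, -0.133, 0.1184]
tcp_rot: [[0.144, 0.987, 0.072], [0.896, -0.161, 0.414], [0.42, 0.005, -0.907]]
force: [0.3, 0.1, 0.2]
opening: 0.354
grasp_force: 0.0
```

>>> move_arm(increments=[[0,0,0,0,0,0,0],[0,0,0,0,0,0,0],[0,0,0,0,0,0,0]])

```text
time_s: 19.5
position: [0.6049, -0.1325, 0.1185]
tcp_rot: [[0.144, 0.987, 0.071], [0.896, -0.16, 0.415], [0.421, 0.004, -0.907]]
force: [-0.8, -1.8, 3.5]
opening: 0.136
grasp_force: 30.0
```

```bash
python3 kn.py
python3 - <<'E'
from h import *
R=bot.read_state()["tcp_rot"];A=np.array([-.12,-.03]);Q=lambda f:.08*np.array([np.cos(f),np.sin(f)])
f0=np.radians(59)
for d in(3,6,9,12,15,18,21):
    k=Q(f0+np.radians(d))-Q(f0);print(d,np.round(R.T@rz(YAW)@[k[0],0,k[1]]/.3,3))
E
```

```text
local [-0.08185579 -0.16518917  0.04371161] phi 62.6393857146695 r 0.08299627245279544 F [-0.8115659  -1.83952654  3.49118776] Fbox [-0.51380882 -1.94383579  3.49118776] 0.13635037995311614 30.037309527397156
3 [ 0.003 -0.012 -0.006]
6 [ 0.005 -0.025 -0.012]
9 [ 0.008 -0.037 -0.017]
12 [ 0.01  -0.05  -0.022]
15 [ 0.012 -0.064 -0.026]
18 [ 0.013 -0.077 -0.029]
21 [ 0.014 -0.091 -0.031]
```

>>> move_arm(increments=[[0.003,-0.012,-0.006,0,0,0,0],[0.005,-0.025,-0.012,0,0,0,0],[0.008,-0.037,-0.017,0,0,0,0],[0.01,-0.05,-0.022,0,0,0,0],[0.012,-0.064,-0.026,0,0,0,0],[0.013,-0.077,-0.029,0,0,0,0],[0.014,-0.091,-0.031,0,0,0,0],[0.014,-0.091,-0.031,0,0,0,0],[0.014,-0.091,-0.031,0,0,0,0]])

```text
time_s: 20.25
position: [0.5797, -0.1279, 0.1302]
tcp_rot: [[0.143, 0.987, 0.076], [0.895, -0.162, 0.415], [0.422, 0.008, -0.907]]
force: [3.8, -0.3, 7.9]
opening: 0.14
grasp_force: 30.0
```

```bash
python3 kn.py
```

```text
local [-0.10743906 -0.16459945  0.05540863] phi 81.63355699370749 r 0.08632735102288272 F [ 3.83039556 -0.33041086  7.92256655] Fbox [3.83492468 0.27286292 7.92256655] 0.1399631476853667 29.9663507938385
```

>>> move_arm(increments=[[0,0,0,0,0,0,0.3],[0,0,0,0,0,0,0.5],[0,0,0,0,0,0,0.5],[0,0,-0.1,0,0,0,0.5],[0,0,-0.23,0,0,0,0.5],[0,0,-0.36,0,0,0,0.6],[-0.05,0,-0.5,0,0,0,0.6],[-0.1,-0.02,-0.63,0,0,0,0.6],[-0.1,-0.03,-0.77,0,0,0,0.6],[-0.1,-0.03,-0.9,0,0,0,0.6]])

```text
time_s: 21.08
position: [0.5432, -0.2652, 0.3588]
tcp_rot: [[0.147, 0.987, 0.065], [0.894, -0.16, 0.418], [0.423, -0.003, -0.906]]
force: [0.6, -0.5, 0.3]
opening: 0.594
grasp_force: 0.0
```

```bash
cat > bar.py <<'E'
from h import *
def bar(th): 
    a=th+np.arctan2(.003,.253);return np.array([-.25302*np.cos(a),0,.25302*np.sin(a)])
E
python3 - <<'E'
from bar import *
for n in("scene","top","wrist"):
    c=cap(n);print(n,[(d["conf"],d["location"]) for d in nets.find_in(n,"lid_bar")[:2]],[(d["conf"],d["location"]) for d in nets.find_in(n,"knee_knob")[:1]],[np.round(proj(c,W(bar(t)))) for t in(1.05,1.12,1.18)])
    if n!="wrist": print([np.round(proj(c,W((knee(t)[0],-.16,knee(t)[1])))) for t in(1.05,1.09,1.12,1.15,1.18)])
print(W(bar(1.12)));inc(rot(81),W(bar(1.12))+[0,0,.07])
E
```

```text
scene [(0.96, [309.3, 126.3])] [(0.64, [367.3, 143.5])] [array([328.,  92.]), array([323.,  87.]), array([319.,  83.])]
[array([375., 145.]), array([373., 145.]), array([372., 144.]), array([370., 144.]), array([367., 144.])]
top [(0.62, [372.0, 119.0]), (0.18, [356.9, 186.1])] [(0.77, [423.8, 165.1])] [array([371., 141.]), array([373., 131.]), array([374., 122.])]
[array([432., 171.]), array([432., 168.]), array([432., 165.]), array([433., 162.]), array([433., 158.])]
wrist [(0.95, [384.8, 49.2])] [(0.55, [332.6, 130.8])] [array([ 316., -109.]), array([ 335., -120.]), array([ 353., -128.])]
[0.60479555 0.03132113 0.31103446]
inc [0.941 0.041 0.351] [-0.    -0.139 -0.001] rows>= 7.2
```

>>> move_arm(increments=[[0.06,0,-0.05,0,-0.04,0,0.6],[0.19,0.01,0.02,0,-0.08,0,0.6],[0.32,0.02,0.08,0,-0.12,0,0.6],[0.46,0.03,0.13,0,-0.139,0,0.6],[0.59,0.04,0.19,0,-0.139,0,0.6],[0.72,0.041,0.25,0,-0.139,0,0.6],[0.85,0.041,0.31,0,-0.139,0,0.6],[0.941,0.041,0.351,0,-0.139,0,0.6],[0.941,0.041,0.351,0,-0.139,0,0.6]])

```text
time_s: 22.28
position: [0.6052, 0.0384, 0.3812]
tcp_rot: [[0.15, 0.989, 0.0], [0.989, -0.15, 0.003], [0.003, -0.0, -1.0]]
force: [0.3, -0.6, 0.1]
opening: 0.602
grasp_force: 0.0
```

Run:
```python
from bar import *
c=cap("wrist");im=c["image"]
for t in(1.0,1.05,1.12,1.18): print(t,np.round(proj(c,W(bar(t)+[0,-.03,0]))),np.round(proj(c,W(bar(t)+[0,-.05,0]))))
print([(d["conf"],d["location"]) for d in nets.find_in("wrist","lid_bar")[:2]])
h=cv2.cvtColor(im,cv2.COLOR_BGR2HSV)
for r in range(20,230,15):
    # grey-blue, low saturation bright => steel
    row=h[r];m=(row[:,1]<75)&(row[:,2]>105);x=np.flatnonzero(m)
    seg=[(int(s[0]),int(s[-1])) for s in np.split(x,np.flatnonzero(np.diff(x)>2)+1) if len(s)>8]
    print(r,seg)
inc(rot(81),W(bar(1.12))+[0,0,-.008])
```

```text
1.0 [287. 254.] [288. 276.]
1.05 [300. 258.] [301. 280.]
1.12 [320. 263.] [320. 286.]
1.18 [339. 267.] [338. 290.]
[(0.71, [363.3, 165.6]), (0.3, [305.1, 12.7])]
20 [(0, 67), (262, 287), (320, 356), (390, 417)]
35 [(0, 72), (266, 357)]
50 [(0, 77), (269, 346), (579, 631)]
65 [(0, 82), (272, 346), (585, 639)]
80 [(0, 87), (262, 296), (532, 624)]
95 [(0, 92), (262, 345), (501, 624)]
110 [(0, 97), (263, 344), (503, 521), (530, 624)]
125 [(0, 56), (73, 102), (263, 306), (309, 343), (504, 523), (531, 572), (586, 624)]
140 [(0, 99), (263, 306), (309, 343), (346, 367), (506, 524), (532, 624)]
155 [(0, 57), (264, 342), (353, 364), (454, 468), (508, 525), (533, 624)]
170 [(0, 62), (264, 314), (317, 333), (457, 470), (478, 497), (510, 527), (535, 624)]
185 [(13, 68), (264, 305), (317, 332), (460, 476), (484, 499), (511, 528), (536, 639)]
200 [(0, 21), (30, 74), (264, 339), (462, 486), (513, 639)]
215 [(13, 32), (40, 79), (265, 339), (515, 538), (542, 639)]
inc [-0.003 -0.001  0.26 ] [-0.     0.001  0.   ] rows>= 1.9
```

>>> move_arm(increments=[[0,0.008,0.08,0,0,0,0.6],[0,0.008,0.18,0,0,0,0.6],[0,0.008,0.255,0,0,0,0.6],[0,0.008,0.255,0,0,0,0.6],[0,0.008,0.255,0,0,0,0.2],[0,0.008,0.255,0,0,0,0],[0,0.008,0.255,0,0,0,0],[0,0.008,0.255,0,0,0,0],[0,0.008,0.255,0,0,0,0]])

```text
time_s: 23.13
position: [0.6089, 0.0291, 0.3072]
tcp_rot: [[0.16, 0.987, 0.005], [0.987, -0.16, -0.002], [-0.001, 0.005, -1.0]]
force: [0.5, 1.7, 0.3]
opening: 0.305
grasp_force: 0.0
```

Run:
```python
from bar import *
s=bot.read_state();g=s["position"]-s["tcp_rot"][:,2]*.008;l=rz(-YAW)@(g-H);th=np.arctan2(l[2],-l[0]);print(l,th,np.hypot(l[0],l[2]),s["opening"],s["grasp_force"],s["force"])
b0=bar(th)
for t in np.linspace(th,0,15)[1:]:
    d=bar(t)-b0;print(round(t,2),round(d[0]/.3,3),round(-d[2]/.3,3))
```

```text
[-0.10318929 -0.00151899  0.23323759] 1.1542626515712069 0.2550447094988569 0.3046271898784889 0.0 [0.45416492 1.72500859 0.29925786]
1.07 -0.063 0.03
0.99 -0.123 0.065
0.91 -0.18 0.105
0.82 -0.233 0.149
0.74 -0.283 0.198
0.66 -0.328 0.251
0.58 -0.369 0.307
0.49 -0.405 0.366
0.41 -0.437 0.428
0.33 -0.463 0.493
0.25 -0.483 0.559
0.16 -0.498 0.627
0.08 -0.508 0.696
0.0 -0.511 0.765
```

Fingers still closing; hold.

>>> move_arm(increments=[[0,0,0,0,0,0,0],[0,0,0,0,0,0,0],[0,0,0,0,0,0,0],[0,0,0,0,0,0,0]])

```text
time_s: 23.47
position: [0.6077, 0.0295, 0.3063]
tcp_rot: [[0.16, 0.987, 0.001], [0.987, -0.16, -0.002], [-0.002, 0.001, -1.0]]
force: [-2.5, 0.5, 3.4]
opening: 0.127
grasp_force: 30.0
```

>>> move_arm(increments=[[0,-0.03,0.014,0,0,0,0],[0,-0.063,0.03,0,0,0,0],[0,-0.123,0.065,0,0,0,0],[0,-0.18,0.105,0,0,0,0],[0,-0.233,0.149,0,0,0,0],[0,-0.283,0.198,0,0,0,0],[0,-0.326,0.251,0,0,0,0],[0,-0.366,0.307,0,0,0,0],[0,-0.366,0.307,0,0,0,0]])

```text
time_s: 24.22
position: [0.4993, 0.0491, 0.211]
tcp_rot: [[0.161, 0.987, 0.003], [0.987, -0.161, 0.003], [0.003, 0.003, -1.0]]
force: [3.1, 6.3, -3.5]
opening: 0.127
grasp_force: 30.0
```

Run:
```python
from bar import *
s=bot.read_state();g=s["position"]-s["tcp_rot"][:,2]*.008;l=rz(-YAW)@(g-H);th=np.arctan2(l[2],-l[0]);print(l,th,np.hypot(l[0],l[2]),s["opening"],s["grasp_force"],s["force"])
e=rz(-YAW)@(np.array([.4608,.0541,.0777])-s["position"])/.3;print(e)
b0=bar(th)
for t in np.linspace(th,0,9)[1:]:
    d=bar(t)-b0;print(round(t,2),round(d[0]/.3,3),round(-d[2]/.3,3))
```

```text
[-0.21454383  0.00098111  0.13704312] 0.5684366587243224 0.25457783078039997 0.12686754095143016 29.95064377784729 [ 3.05880949  6.27284475 -3.45096433]
[-0.12930631 -0.003444   -0.44447728]
0.5 -0.031 0.051
0.43 -0.058 0.105
0.36 -0.082 0.16
0.28 -0.101 0.216
0.21 -0.117 0.274
0.14 -0.128 0.333
0.07 -0.135 0.393
0.0 -0.138 0.452
```

>>> move_arm(increments=[[0,-0.031,0.051,0,0,0,0],[0,-0.057,0.105,0,0,0,0],[0,-0.08,0.16,0,0,0,0],[0,-0.098,0.216,0,0,0,0],[0,-0.112,0.274,0,0,0,0],[0,-0.123,0.333,0,0,0,0],[0,-0.128,0.39,0,0,0,0],[0,-0.13,0.425,0,0,0,0],[0,-0.131,0.448,0,0,0,0],[0,-0.131,0.448,0,0,0,0]])

```text
time_s: 25.05
position: [0.4609, 0.0551, 0.0777]
tcp_rot: [[0.162, 0.987, 0.0], [0.987, -0.162, 0.002], [0.002, -0.0, -1.0]]
force: [0.9, 11.4, -2.4]
opening: 0.127
grasp_force: 30.1
```

>>> move_arm(increments=[[0,0,0.006,0,0,0,0],[0,0,0.012,0,0,0,0],[0,0,0.012,0,0,0,0],[0,0,0.012,0,0,0,0]])

```text
time_s: 25.38
position: [0.461, 0.055, 0.0771]
tcp_rot: [[0.162, 0.987, 0.002], [0.987, -0.162, 0.001], [0.002, 0.002, -1.0]]
force: [-4.2, 11.2, 20.3]
opening: 0.128
grasp_force: 30.1
```

Stiff at the seat: the lid is shut. Release and retreat.

>>> move_arm(increments=[[0,0,0.003,0,0,0,0],[0,0,0.003,0,0,0,0.2],[0,0,0.003,0,0,0,0.35],[0,0,0.003,0,0,0,0.35],[0,0,0.003,0,0,0,0.35],[0,0,-0.08,0,0,0,0.35],[0,0,-0.2,0,0,0,0.35],[0,-0.05,-0.35,0,0,0,0.35],[0,-0.1,-0.45,0,0,0,0.35],[0,-0.1,-0.45,0,0,0,0.35]])

```text
time_s: 26.22
position: [0.4321, 0.058, 0.2151]
tcp_rot: [[0.159, 0.987, 0.01], [0.987, -0.159, -0.003], [-0.001, 0.01, -1.0]]
force: [0.1, 1.0, 0.9]
opening: 0.351
grasp_force: 0.0
```

Run:
```python
from bar import *
print(bot.read_state()["force"])
for n in("scene","top"):
    a=cv2.imread(f"pics/{n}0.png").astype(int);c=cap(n);d=np.abs(a-c["image"]).max(2)
    P=[np.int32(proj(c,W((x,y,.002)))) for x,y in((-.01,.12),(-.01,-.12),(-.24,-.12),(-.24,.12),(-.253,0))]
    m=np.zeros(d.shape,np.uint8);cv2.fillConvexPoly(m,cv2.convexHull(np.array(P)),1)
    print(n,"median diff in lid",np.median(d[m>0]),"frac>40",(d[m>0]>40).mean(), [(q["conf"],q["location"]) for q in nets.find_in(n,"lid_bar")[:1]+nets.find_in(n,"knee_knob")[:1]+nets.find_in(n,"wood_offcut")[:1]])
    for nm,pt in(("bar+",(-.253,.03,.003)),("bar-",(-.253,-.03,.003))):
        u=np.int32(proj(c,W(pt)));w=d[u[1]-4:u[1]+5,u[0]-4:u[0]+5];print(nm,w.mean())
```

```text
[0.10530899 0.99860095 0.9127168 ]
scene median diff in lid 4.0 frac>40 0.0 [(0.64, [327.7, 180.7]), (0.79, [247.8, 243.6])]
bar+ 4.901234567901234
bar- 4.518518518518518
top median diff in lid 11.0 frac>40 0.2489638021552915 [(0.84, [257.9, 159.1])]
bar+ 69.30864197530865
bar- 44.03703703703704
```

Scene view of lid and bar is identical to the start (diff ≈ noise; the top view is blocked by the arm). Hand in.

```bash
python3 -c "
from rig import workorder
print(workorder.hand_in())"
```

```text
the job is handed in; nothing more can be done
None
```

The job is handed in at about 26 s: the orange tape measure stands upright in the rear bay, put there with the stay locked, the stay is broken again, the lid was lowered in hand to fully shut, and the hole saw, offcut and spanner were left alone; no verdict came back.

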